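# Lock the hidden stop on the bread cutter's rail

## Robot

A 7-joint arm with a two-finger parallel gripper is mounted at the origin on the work surface. World frame = base frame: x ahead of the robot, y to its left, z up, the work surface at z = 0. Lengths are in mm, angles in rad, forces in N, time in s.
With the tool pointing down it reaches from about 425 to 875 mm from the base axis. Payload 4.7 kg.
Tool frame: the origin (TCP) lies at the very end of the fingers, on their centre line; the grasp point (between the pads) lies 19 mm behind it; z points along the fingers, y is the direction in which the jaws open and shut (so a half turn about z gives the same grasp; the last joint's range is limited). The gripper opens to 87 mm and grips with 3 to 60 N. Pads are 19 mm wide; open, the fingers measure 117 mm over their backs; the gripper's body (75 mm by 190 mm) begins 51 mm behind the grasp point.
Start: joints at [0.014, 0.321, -0.07, 1.45, 0.023, 1.371, -0.057], TCP at [650.023, -0.027, 186.687] pointing down, gripper open.
Joint ranges: [-2.86, 2.86], [-0.3, 2.09], [-1.38, 1.24], [0.06, 2.45], [-1.56, 4.7], [0.09, 2.05], [-2.69, 2.69]. Speed limits (rad/s): [2.57, 2.57, 3.14, 3.14, 3.14, 3.14, 3.14].

## Interface

Orientations are given as a unit quaternion [x, y, z, w].
In Python, from workcell import bot gives the robot as it stands. The module is installed in compiled form; this text tells all that it offers.
- The arm moves only by the tool play_rows, never from a script. Its argument "steps" is a list of rows, each an object with "dr": the turn, a rotation vector about the tool's x, y, z in degrees, a list of three; "travel": the shift along the tool's x, y, z in cm, a list of three; "hand": the finger opening in cm, from 0 to 8.7. In form: [{"dr": [wx, wy, wz], "travel": [tx, ty, tz], "hand": hand}, ...]. A call has 1 to 8 rows; each row is the pose to reach, as a shift and turn from the pose measured when the call began, along the tool's axes at that moment; what a row does not reach only later rows make up. A row lasts 1/12 s, in which the tool goes at most 41.7 mm and 7.16 degrees, less where a joint would pass 70% of its speed; a pose out of reach is approached as far as the arm can. A call with a gripper value outside its range is refused whole. The fingers move at their own pace and stop on an object; "squeeze" is the grip in N (left out, the last holds). Time passes only in rows, so rows that repeat a pose let the fingers close. It gives the time, the measured TCP pose, the force and the opening at its end, in the units of the state.
- bot.get_obs(): the state, without advancing time (a new reading comes with each control period).
- bot.capture(name): name is "scene" or "side" or "wrist"; returns a dict with "img" (384x512x3 uint8, red, green, blue), "z_map" (384x512 float32, mm along the optical axis (not along the pixel's ray), 0 where there is no reading), "camera_matrix" (3x3 intrinsics, pixels), "dist_coeffs" ([k1, k2, p1, p2, k3] as OpenCV has them; the pictures are not rectified), "world_to_cam" (4x4, takes a point from world to camera coordinates). Camera axes: x right, y up, looking along -z (the intrinsics and any distortion apply to the point x, -y, -z); pixel columns grow to the right and rows downward; lengths in mm; the calibration is good to about 2 mm. A picture is of the moment at which its call begins.
- bot.finish_job(): hands the job in, once; it reports no verdict.
The state is a dict: "time": time; "q": joint angles; "joint_velocities": joint speeds; "tau": joint torques, N m; "ee_pos": TCP position; "ee_rot": TCP orientation; "ft_force": force on the tool from outside, world axes, zero at the start; "moment": the same for the moment, N m; "gripper_width": finger opening in mm.
Only numpy, scipy, OpenCV 4.12 (cv2) and the standard library are available. Lean on these libraries where they do the work, as an engineer would, in place of code of your own. Each camera call takes 0.05 s, during which the arm holds its last target. There are 200 camera calls.

## Task

Lock the stop of the bread cutter's rail for the day's slicing: take the flat-blade key from its holder, feel along inside the rail's slit with the blade until it drops into the hidden lock's slot, and turn it a quarter turn clockwise (seen from above) until it stops. Then put the key back upright in its holder and let go, leaving the loaf, shaker and scraper where they are.

Things in the scene. Friction and masses are not known exactly. Their poses are not given: they have to be found in the camera images.
- rail: Aluminium stop rail, fixed to the bench: box 74 x 216 x 65 mm (x, y, z), black end caps (8 mm wide, 68 mm high); on its +x side a wooden loaf trough (floor 14 mm high, out to x = 160 mm, lip 40 mm high). Origin: centre of the box's underside; z up, y along the rail. Its top is a 4 mm steel flour guard with one slit along y; a steel carriage with the hidden lock lies below.
- slit (a point): Middle of the slit in the guard, level with the guard's top, 65 mm above the bench; axes as the rail's. The slit is 17 mm wide along x and runs from y = -47 to +47 mm. The space under the guard is open.
- carriage_mid (a point): Point on the flat rigid top of the carriage below the middle of the slit, 45 mm above the bench; axes as the rail's. The top is level all along the slit. The round cam lies flush in it at x = 0, anywhere between y = -28 and +28 mm from here, not known beforehand: feel for it. Its slot, the only hole, is 5 x 16 mm and 8 mm deep (solid floor).
- cam (a joint): Turn of the hidden cam, rad: 0 = unlocked (slot along x, across the slit; starts within 5 degrees of it), 1.571 = locked (slot along y, along the slit); hard stops at both. Grows clockwise seen from above. Stays where left, takes about 0.06 N m. The blade has about 0.17 rad of play each way in the slot, so the key must turn some 0.2 to 0.3 rad past the quarter turn.
- key: Flat-blade key, 138 mm long, about 0.12 kg, standing blade down in its holder. Origin: middle of the blade's end; z up along the key. Blade 12 mm wide along x, 3 mm thick along y, 24 mm long; round shaft 8 mm thick to z = 80 mm (15 mm collar from z = 74 mm); black block handle 36 mm along x, 24 mm along y, z = 80 to 138 mm. Same after a half turn. Grip it across the 24 mm.
- key_tip (a point): Middle of the end of the key's blade (the key's origin).
- key_grip (a point): Middle of the handle for gripping, 112 mm above the blade's end; axes as the key's.
- holder: White plastic block, fixed, 70 x 70 x 95 mm (foot 90 x 90 x 6 mm), with a 20 x 20 mm hole down through the middle of its top. Origin: centre of the underside. The key stands in it, handle's underside on the holder's top, blade's end 15 mm above the bench; any way round will do. It may stand on either side of the rail.
- holder_top (a point): Centre of the mouth of the holder's hole, 95 mm above the bench.
- shaker: Steel flour shaker, 68 mm in diameter, 100 mm high, on the bench at the other side of the rail from the holder. Origin: centre of its underside. Bystander.
- loaf: Short baguette, 200 mm long, 52 mm thick, lying in the trough along the rail. Origin: middle of its underside, x along the loaf. Bystander.
- scraper: Dough scraper with a wooden grip, 93 x 110 mm, 20 mm high, lying flat beyond the rail. Origin: underside of the grip. Bystander.
There are look-alikes about, which are no part of the job. Leave any purple look-alike of the holder alone. What is shaped like the key but green or red is not meant.

How it is judged (in metres and radians):
On the way, in this order (a step that is already met when the one before it is completed fails the run):
1. the key's blade has dropped into the hidden slot (z of key_tip in the frame of rail between 0.03 and 0.0405 m and x of key_tip in the frame of rail between -0.012 and 0.012 m and y of key_tip in the frame of rail between -0.05 and 0.05 m), for 0.2 s.
2. the cam is turned clockwise to its stop with the blade in the slot (all of step 1 and value of joint cam above 1.45 rad), for 0.2 s.
At the end, for the whole second after the job is handed in: The cam is turned to at least 1.43 rad (of 1.571); the key stands upright (within 0.1 rad) and at rest in its holder, blade within 12 mm of the hole's axis and its end below 19 mm, released (value of joint cam above 1.43 rad and horizontal distance between key and holder below 0.012 m and height (world z) of key_tip below 0.019 m and angle between key's own z axis and vertical below 0.1 rad and linear speed of key below 0.02 m/s); the robot touches nothing.
It fails at once if the shaker, the loaf or the scraper is moved by more than 25 mm (distance of any of shaker, loaf, scraper from where it was at the start of the episode above 0.025 m).
It also fails if it takes over 72 s, if anything falls off the work surface, if the arm or the gripper's body presses on something with over 40 N, if the wrist force passes 120 N, or if a joint passes its speed limit or range.

## Working session

There is one attempt and no reset: what is moved stays moved. The work goes in short steps, Python scripts to look and compute and a tool call to move; the robot and the scene stay as the last step left them, time stands still between calls to the robot, and variables do not carry over. Pictures are saved under pics/ and viewed, about 8 in all and at most 12, crops included, and the job is handed in when it is done.

Besides the shell and the picture viewer there is one more tool, called after ">>>" as name(argument=value, ...) on one line, values as JSON. play_rows: Moves the arm, as the interface text tells. Its arguments: {"type":"object","properties":{"steps":{"type":"array","items":{"type":"object","properties":{"dr":{"type":"array","items":{"type":"number"}},"travel":{"type":"array","items":{"type":"number"}},"hand":{"type":"number"}}}},"squeeze":{"type":"number"}},"required":["steps"]}

```bash
mkdir -p pics
cat > h.py <<'E'
import numpy as np, cv2
from workcell import bot
from scipy.spatial.transform import Rotation as R
def cap(n,f=None):
    c=bot.capture(n)
    if f: cv2.imwrite('pics/'+f,c['img'][:,:,::-1])
    return c
def world(c):
    "per-pixel world points from z_map (HxWx3)"
    K=c['camera_matrix'];H,W=c['z_map'].shape
    uv=np.stack(np.meshgrid(np.arange(W),np.arange(H)),-1).reshape(-1,1,2).astype(np.float64)
    n=cv2.undistortPoints(uv,K,c['dist_coeffs'] if np.any(c['dist_coeffs']) else None).reshape(H,W,2)
    d=c['z_map'];P=np.stack([n[...,0]*d,-n[...,1]*d,-d,np.ones_like(d)],-1)
    M=np.linalg.inv(c['world_to_cam'])
    w=(P@M.T)[...,:3]; w[d==0]=np.nan
    return w
def ray(c,u,v,z):
    n=cv2.undistortPoints(np.array([[[u,v]]],float),c['camera_matrix'],np.array(c['dist_coeffs'],float)).reshape(2)
    M=np.linalg.inv(c['world_to_cam']);d=M[:3,:3]@[n[0],-n[1],-1];o=M[:3,3]
    return o+d*(z-o[2])/d[2]
E
python3 - <<'E'
from h import *
for n in ['scene','side']:
    c=cap(n,n+'0.png'); print(n,np.linalg.inv(c['world_to_cam'])[:3,3].round(), np.array(c['dist_coeffs']).round(3))
    np.savez(n+'0.npz',**c)
print(bot.get_obs())
E
```

```text
scene [ 937.  673. 1162.] [-0.016  0.     0.     0.     0.   ]
side [ 287. -679.  747.] [-0.006  0.     0.     0.     0.   ]
{'time': 0.1, 'q': array([ 0.01411671,  0.32176207, -0.07008848,  1.45153677,  0.02260537,
        1.37079134, -0.05687753]), 'joint_velocities': array([-0.00108609, -0.00349033,  0.00079346, -0.00311443, -0.00140932,
       -0.00037587, -0.00128088]), 'tau': array([ 1.37795760e-04, -4.92569017e+01, -4.06077392e-01, -3.13399816e+01,
       -6.42974046e-02,  3.95253638e-02,  6.49213871e-05]), 'ee_pos': array([ 6.49452827e+02, -6.20703511e-02,  1.85670539e+02]), 'ee_rot': array([ 7.07093126e-01,  7.07119918e-01, -6.37732894e-04, -5.69941256e-04]), 'ft_force': array([-0.60826084,  0.36834424, -0.26549863]), 'moment': array([ 0.02843185, -0.0284874 ,  0.0554639 ]), 'gripper_width': 87.25204360125886}
```

View pics/scene0.png

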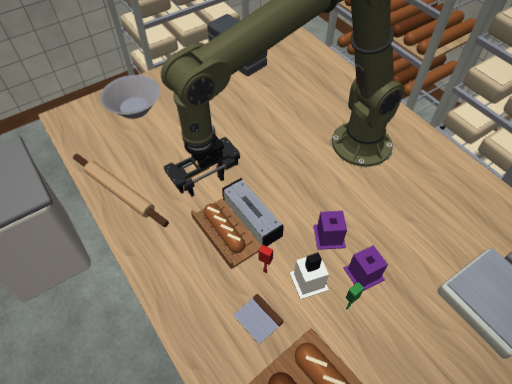

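View pics/side0.png

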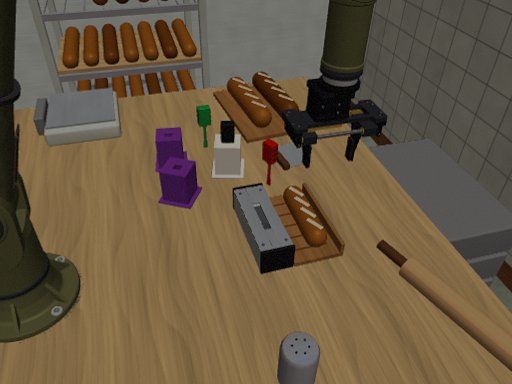

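The scene view (512x384) shows:
- **Key candidates:** black key in the white holder at scene (314,262), red key at (265,258), green key at (354,294).
- **Holder candidates:** white at (312,278), purple at (332,228) and (367,265).

I choose the black key and the white holder. The rail is at (252,210).

Run:
```python
from h import *
cr=[]
for n,(u0,v0,u1,v1) in [('scene',(215,170,340,310)),('side',(190,110,345,275))]:
    c=dict(np.load(n+'0.npz'));w=world(c);im=c['img'].astype(int);hsv=cv2.cvtColor(c['img'],cv2.COLOR_RGB2HSV)
    m=np.zeros(w.shape[:2],bool);m[v0:v1,u0:u1]=1
    x,y,z=np.moveaxis(w,-1,0)
    # rail top
    t=m&(abs(z-65)<4)&(hsv[...,1]<70)
    n_,l,s,ce=cv2.connectedComponentsWithStats(t.astype(np.uint8))
    k=1+np.argmax(s[1:,4]);p=w[l==k]
    r=cv2.minAreaRect(p[:,:2].astype(np.float32)); print(n,'rail',r,np.median(p[:,2]),len(p))
    # slit: dark below
    ring=cv2.convexHull(np.argwhere(l==k)[:,::-1].astype(np.int32))
    hm=cv2.fillConvexPoly(np.zeros(t.shape,np.uint8),ring,1)>0
    # key handle top
    for zz,nm,f in [(138+15,'keytop',lambda: im.max(2)<70),(95,'holdertop',lambda:(im.min(2)>120)&(hsv[...,1]<40))]:
        q=m&(abs(z-zz)<5)&f()
        p=w[q]
        if len(p): print(nm,cv2.minAreaRect(p[:,:2].astype(np.float32)),np.median(p[:,2]),len(p),np.argwhere(q)[:,::-1].mean(0))
    a=c['img'][v0:v1,u0:u1][:,:,::-1]; cr.append(cv2.resize(a,(390,560)if 0 else None,fx=2.5,fy=2.5,interpolation=cv2.INTER_CUBIC))
h=max(a.shape[0] for a in cr);cv2.imwrite('pics/crop1.png',np.hstack([cv2.copyMakeBorder(a,0,h-a.shape[0],0,0,0) for a in cr]))
```

```text
scene rail ((522.2781372070312, 44.21385955810547), (77.15763092041016, 231.40725708007812), 0.5187302827835083) 66.1591078902735 1110
keytop ((512.0756225585938, 325.88970947265625), (22.746177673339844, 33.97332763671875), 77.47813415527344) 153.62266549703577 104 [313.60576923 258.        ]
holdertop ((510.4547424316406, 325.8467102050781), (71.02680206298828, 71.1633529663086), 71.87859344482422) 96.02639750120625 359 [311.12534819 270.76601671]
side rail ((524.6890258789062, 39.09294891357422), (76.79739379882812, 231.6078338623047), 0.8494536876678467) 65.12433297835537 2007
keytop ((512.712646484375, 321.14642333984375), (28.113121032714844, 31.79730224609375), 76.67412567138672) 153.15172795983057 76 [226.93421053 123.47368421]
holdertop ((511.9831237792969, 323.96441650390625), (68.60881042480469, 69.89208221435547), 71.76085662841797) 95.53078528627759 205 [226.7902439  142.50731707]
```

View pics/crop1.png

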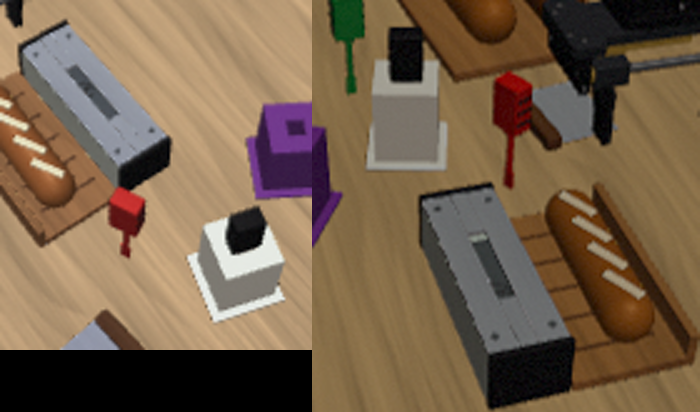

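The crop confirms it: a black-handled key in a white holder, and the red and green keys stand elsewhere. The rail is at about (523.5,42) with yaw near 0.7°, and the holder at about (512,325). The heights agree with the given 65, 95 and 153 mm.

>>> play_rows(steps=[{"dr": [0, 0, -7], "travel": [4, -1.7, -4], "hand": 8.7}, {"dr": [0, 0, -14], "travel": [8, -3.4, -6], "hand": 8.7}, {"dr": [0, 0, -21], "travel": [12, -5.1, -8], "hand": 8.7}, {"dr": [0, 0, -28], "travel": [16, -6.8, -8], "hand": 8.7}, {"dr": [0, 0, -35], "travel": [20, -8.5, -8], "hand": 8.7}, {"dr": [0, 0, -42], "travel": [24, -10.2, -8], "hand": 8.7}, {"dr": [0, 0, -49], "travel": [27, -11.5, -8], "hand": 8.7}, {"dr": [0, 0, -56], "travel": [28, -12, -8], "hand": 8.7}])

```text
time: 0.77
ee_pos: [527.4, 283.2, 265.8]
ee_rot: [0.288, 0.958, 0.0, -0.001]
ft_force: [-0.5, 1.0, 0.2]
gripper_width: 87.3
```

```bash
cat >> h.py <<'E'
def st():
    o=bot.get_obs();r=R.from_quat(o['ee_rot']).as_matrix()
    print('t',round(o['time'],2),'tcp',o['ee_pos'].round(1),'yaw_y',np.degrees(np.arctan2(r[1,1],r[0,1])).round(1),'z',r[:,2].round(3),'F',o['ft_force'].round(1),'M',o['moment'].round(2),'w',round(o['gripper_width'],1),'q7',o['q'][6].round(2))
    return o,r
def totool(r,d): return (r.T@np.asarray(d)/10).round(2)
E
python3 - <<'E'
from h import *
o,r=st(); c=cap('wrist','w1.png');np.savez('w1.npz',**c);w=world(c);im=c['img'].astype(int)
x,y,z=np.moveaxis(w,-1,0)
near=np.hypot(x-512,y-325)<60
for nm,q in [('key',near&(abs(z-153)<6)&(im.max(2)<80)),('hold',near&(abs(z-95)<5)&(im.min(2)>100))]:
    p=w[q]; print(nm,len(p), cv2.minAreaRect(p[:,:2].astype(np.float32)) if len(p) else '', np.median(p[:,2]) if len(p) else '')
E
```

```text
t 0.77 tcp [527.4 283.2 265.8] yaw_y 56.5 z [-0.002  0.001 -1.   ] F [-0.5  1.   0.2] M [ 0.14 -0.04  0.02] w 87.3 q7 0.4
key 0  
hold 1942 ((512.0569458007812, 323.3077087402344), (70.40724182128906, 70.54884338378906), 74.12216186523438) 96.63928106546047
```

View pics/w1.png

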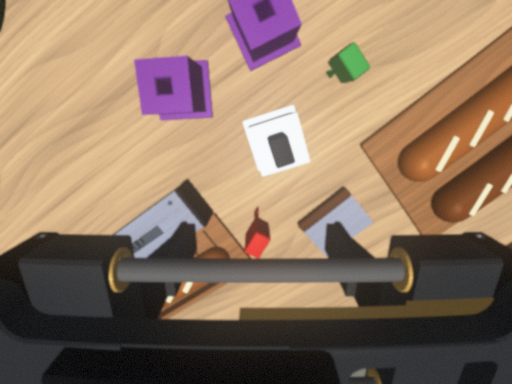

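The wrist view shows the white holder at (277,140), with the black handle top at (281,150). The red key at (257,243) stands between the holder and the rail. I'll cast the handle's top outline onto z = 153.

Run:
```python
from h import *
c=dict(np.load('w1.npz'));im=c['img'].astype(int)
m=np.zeros(im.shape[:2],np.uint8);m[110:172,250:305]=1
m[(im.max(2)>60)]=0
n,l,s,ce=cv2.connectedComponentsWithStats(m)
for k in range(1,n):
    if s[k,4]<30: continue
    uv=np.argwhere(l==k)[:,::-1]
    p=np.array([ray(c,u,v,153)[:2] for u,v in uv],np.float32)
    print(s[k],ce[k],cv2.minAreaRect(p),p.mean(0)); print(c['z_map'][int(ce[k][1]),int(ce[k][0])], np.unique(im[l==k].max(1),return_counts=True))
w=world(c); print(w[150,281],w[145,278],w[155,284]); print(np.linalg.inv(c['world_to_cam'])[:3,3])
im2=c['img'];q=(im2[...,0]>120)&(im2[...,1]<60)&(im2[...,2]<60);print('red',np.nanmedian(w[q],0),np.nanmax(w[q][:,2]))
```

```text
[510.30501275 323.03767064 153.44469219] [503.23680764 323.25726819 155.07703458] [516.9824132  322.85879436 154.74542704]
[460.50828066 327.32648602 465.59421719]
red [593.04348492 230.12672324 136.90511571] 139.05376212728277
```

Run:
```python
from h import *
c=dict(np.load('w1.npz'));w=world(c);x,y,z=np.moveaxis(w,-1,0)
q=(np.hypot(x-512,y-324)<45)&(abs(z-154)<5)
uv=np.argwhere(q)[:,::-1];p=np.array([ray(c,u,v,153.5)[:2] for u,v in uv],np.float32)
print(len(p),cv2.minAreaRect(p),p.mean(0), c['img'][q].mean(0))
q=(np.hypot(x-512,y-324)<60)&(abs(z-96)<5)&(c['img'].min(2)>100)
print(cv2.minAreaRect(w[q][:,:2].astype(np.float32)),w[q].mean(0))
# rail in wrist view
q=(abs(z-65)<4)&(x>470)&(x<580)&(y<160)
print('cam-rail endpoints',np.nanmax(w[q][:,1]))
```

```text
619 ((511.9732360839844, 322.6801452636719), (23.766651153564453, 35.8960075378418), 75.4004135131836) [511.7289  322.61847] [109.88368336 107.73828756 106.33925687]
((512.0569458007812, 323.3077087402344), (70.40724182128906, 70.54884338378906), 74.12216186523438) [508.51266749 324.2731083   96.6469529 ]
cam-rail endpoints 157.6283003512539
```

>>> play_rows(steps=[{"dr": [0, 0, -7], "travel": [1.7, 1.2, 2], "hand": 8.7}, {"dr": [0, 0, -14], "travel": [3.47, 2.45, 4], "hand": 8.7}, {"dr": [0, 0, -19], "travel": [3.47, 2.45, 7], "hand": 8.7}, {"dr": [0, 0, -19], "travel": [3.47, 2.45, 10], "hand": 8.7}, {"dr": [0, 0, -19], "travel": [3.47, 2.45, 13], "hand": 8.7}, {"dr": [0, 0, -19], "travel": [3.47, 2.45, 15], "hand": 8.7}, {"dr": [0, 0, -19], "travel": [3.47, 2.45, 15.78], "hand": 8.7}, {"dr": [0, 0, -19], "travel": [3.47, 2.45, 15.78], "hand": 8.7}])

```text
time: 1.48
ee_pos: [504.5, 330.6, 105.8]
ee_rot: [0.118, 0.993, 0.001, -0.005]
ft_force: [0.3, -0.5, 0.3]
gripper_width: 86.8
```

Run:
```python
from h import *
o,r=st(); c=cap('wrist','w2.png');w=world(c)
```

```text
t 1.48 tcp [504.5 330.6 105.8] yaw_y 76.4 z [-0.009  0.003 -1.   ] F [ 0.3 -0.5  0.3] M [ 0.11 -0.07  0.04] w 86.8 q7 0.62
```

View pics/w2.png

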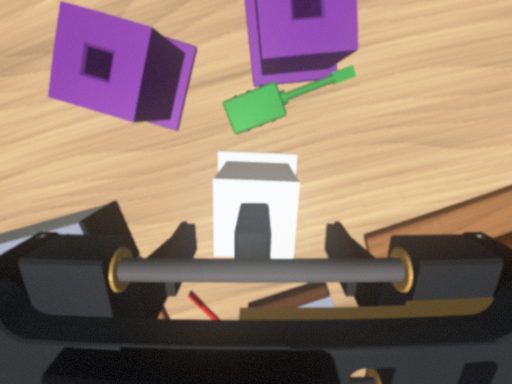

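The handle at (253,232) sits between the open fingers, on the holder at (256,210). The measured TCP is about 8 mm off target, so I'll let it settle for a few rows and read again.

>>> play_rows(steps=[{"dr": [0, 0, 0], "travel": [0, 0, 0], "hand": 8.7}, {"dr": [0, 0, 0], "travel": [0, 0, 0], "hand": 8.7}, {"dr": [0, 0, 0], "travel": [0, 0, 0], "hand": 8.7}])

```text
time: 1.78
ee_pos: [506.6, 332.1, 109.7]
ee_rot: [0.119, 0.993, 0.003, -0.002]
ft_force: [-0.4, 0.4, 0.8]
gripper_width: 87.0
```

Run:
```python
from h import *
o,r=st()
print(totool(r,np.array([512,322.8,108])-o['ee_pos']))
```

```text
t 1.78 tcp [506.6 332.1 109.7] yaw_y 76.4 z [-0.004  0.007 -1.   ] F [-0.4  0.4  0.8] M [ 0.12 -0.08 -0.03] w 87.0 q7 0.62
[-0.74 -0.78  0.16]
```

>>> play_rows(steps=[{"dr": [0, 0, 0.5], "travel": [-0.4, -0.4, 0.1], "hand": 8.7}, {"dr": [0, 0, 0.8], "travel": [-0.74, -0.78, 0.16], "hand": 8.7}, {"dr": [0, 0, 0.8], "travel": [-0.74, -0.78, 0.16], "hand": 8.7}, {"dr": [0, 0, 0.8], "travel": [-0.74, -0.78, 0.16], "hand": 8.7}, {"dr": [0, 0, 0.8], "travel": [-0.74, -0.78, 0.16], "hand": 8.7}, {"dr": [0, 0, 0.8], "travel": [-0.74, -0.78, 0.16], "hand": 8.7}])

```text
time: 2.28
ee_pos: [511.9, 322.9, 108.0]
ee_rot: [0.125, 0.992, 0.003, -0.002]
ft_force: [0.1, -0.5, 0.2]
gripper_width: 87.0
```

Run:
```python
from h import *
o,r=st()
print(totool(r,np.array([512,322.8,108])-o['ee_pos']))
c=cap('wrist');w=world(c);print(w[200,253],w[185,253])
x,y,z=np.moveaxis(w,-1,0)
q=(np.hypot(x-512,y-324)<30)&(z>146)&(z<160);print(q.sum(),np.nanmean(w[q],0))
# the line through the fingers vs key in the tool frame
if q.sum(): p=(w[q]-o['ee_pos'])@r; print(p.min(0),p.max(0))
```

```text
t 2.28 tcp [511.9 322.9 108. ] yaw_y 75.6 z [-0.004  0.007 -1.   ] F [ 0.1 -0.5  0.2] M [0.07 0.01 0.03] w 87.0 q7 0.63
[-0.02 -0.01 -0.  ]
[492.74427189 321.76591065 124.53398516] [488.96789124 322.16864206  97.03678763]
1729 [506.94000367 323.95946622 153.77494478]
[-12.75249068 -11.97266161 -48.2260039 ] [ 18.94267979  12.14076165 -37.93547638]
```

Centred: the handle spans ±12 mm in the jaw direction. Next I close the gripper.

>>> play_rows(squeeze=45, steps=[{"dr": [0, 0, 0], "travel": [0, 0, 0], "hand": 1.5}, {"dr": [0, 0, 0], "travel": [0, 0, 0], "hand": 1.5}, {"dr": [0, 0, 0], "travel": [0, 0, 0], "hand": 1.5}, {"dr": [0, 0, 0], "travel": [0, 0, 0], "hand": 1.5}, {"dr": [0, 0, 0], "travel": [0, 0, 0], "hand": 1.5}, {"dr": [0, 0, 0], "travel": [0, 0, 0], "hand": 1.5}, {"dr": [0, 0, 0], "travel": [0, 0, 0], "hand": 1.5}, {"dr": [0, 0, 0], "travel": [0, 0, 0], "hand": 1.5}])

```text
time: 3.0
ee_pos: [511.8, 323.0, 108.0]
ee_rot: [0.125, 0.992, 0.003, -0.002]
ft_force: [0.0, -0.0, -0.4]
gripper_width: 41.8
```

Run:
```python
from h import *
o,r=st()
```

```text
t 3.0 tcp [511.8 323.  108. ] yaw_y 75.6 z [-0.004  0.007 -1.   ] F [ 0.  -0.  -0.4] M [ 0.09 -0.05  0.01] w 41.8 q7 0.63
```

>>> play_rows(steps=[{"dr": [0, 0, 0], "travel": [0, 0, 0], "hand": 1.5}, {"dr": [0, 0, 0], "travel": [0, 0, 0], "hand": 1.5}, {"dr": [0, 0, 0], "travel": [0, 0, 0], "hand": 1.5}, {"dr": [0, 0, 0], "travel": [0, 0, 0], "hand": 1.5}, {"dr": [0, 0, 0], "travel": [0, 0, 0], "hand": 1.5}, {"dr": [0, 0, 0], "travel": [0, 0, 0], "hand": 1.5}, {"dr": [0, 0, 0], "travel": [0, 0, 0], "hand": 1.5}, {"dr": [0, 0, 0], "travel": [0, 0, 0], "hand": 1.5}])

```text
time: 3.67
ee_pos: [511.8, 323.0, 108.0]
ee_rot: [0.125, 0.992, 0.003, -0.002]
ft_force: [-0.0, 0.2, 0.4]
gripper_width: 23.3
```

Run:
```python
from h import *
o,r=st()
```

```text
t 3.67 tcp [511.8 323.  108. ] yaw_y 75.6 z [-0.004  0.007 -1.   ] F [-0.   0.2  0.4] M [ 0.12 -0.07  0.02] w 23.3 q7 0.63
```

>>> play_rows(steps=[{"dr": [0, 0, 0], "travel": [0, 0, -1.5], "hand": 1.5}, {"dr": [0, 0, 0], "travel": [0, 0, -4], "hand": 1.5}, {"dr": [0, 0, 0], "travel": [0, 0, -7], "hand": 1.5}, {"dr": [0, 0, 0], "travel": [0, 0, -10], "hand": 1.5}, {"dr": [0, 0, 0], "travel": [0, 0, -11.5], "hand": 1.5}, {"dr": [0, 0, 0], "travel": [0, 0, -11.5], "hand": 1.5}, {"dr": [0, 0, 0], "travel": [0, 0, -11.5], "hand": 1.5}, {"dr": [0, 0, 0], "travel": [0, 0, -11.5], "hand": 1.5}])

```text
time: 4.33
ee_pos: [511.5, 321.6, 221.2]
ee_rot: [0.125, 0.992, 0.002, -0.003]
ft_force: [-0.4, 0.3, -1.1]
gripper_width: 23.7
```

Run:
```python
from h import *
o,r=st()
# slit from first pictures: dark pixels in the rail's top, cast on z=65; carriage bright patches ignored
for n,(u0,v0,u1,v1) in [('scene',(215,175,285,250)),('side',(230,180,300,275))]:
    c=dict(np.load(n+'0.npz'));w=world(c);x,y,z=np.moveaxis(w,-1,0)
    m=(abs(x-523)<20)&(abs(y-42)<60)&(z<62)&(z>35); m[:v0]=0;m[v1:]=0;m[:,:u0]=0;m[:,u1:]=0
    uv=np.argwhere(m)[:,::-1];p=np.array([ray(c,u,v,65)[:2] for u,v in uv],np.float32)
    print(n,len(p),cv2.minAreaRect(p) if len(p) else '')
print('to rail',totool(r,np.array([523.5,42,0])-o['ee_pos']))
```

```text
t 4.33 tcp [511.5 321.6 221.2] yaw_y 75.6 z [-0.006  0.005 -1.   ] F [-0.4  0.3 -1.1] M [ 0.11 -0.07 -0.02] w 23.7 q7 0.65
scene 129 ((521.197265625, 39.7022705078125), (31.81794548034668, 95.95250701904297), 5.5341105461120605)
side 169 ((524.3951416015625, 33.672950744628906), (16.17522430419922, 101.26487731933594), 2.2040939331054688)
to rail [ -8.27 -26.86  21.96]
```

>>> play_rows(steps=[{"dr": [0, 0, 0], "travel": [-1, -2.5, 0], "hand": 1.5}, {"dr": [0, 0, -2], "travel": [-3.1, -5, 0], "hand": 1.5}, {"dr": [0, 0, -5], "travel": [-5.2, -8.4, 0], "hand": 1.5}, {"dr": [0, 0, -9], "travel": [-7.4, -11.9, 0], "hand": 1.5}, {"dr": [0, 0, -12], "travel": [-9.5, -15.3, 0], "hand": 1.5}, {"dr": [0, 0, -15], "travel": [-11.7, -18.8, 0], "hand": 1.5}, {"dr": [0, 0, -15], "travel": [-13.8, -22.2, 0], "hand": 1.5}, {"dr": [0, 0, -15], "travel": [-15.5, -24.9, 0], "hand": 1.5}])

```text
time: 5.0
ee_pos: [599.1, 37.3, 216.6]
ee_rot: [-0.004, 1.0, 0.002, -0.005]
ft_force: [0.2, -0.7, -0.7]
gripper_width: 23.3
```

>>> play_rows(steps=[{"dr": [0, 0, 0], "travel": [0, 0, 0], "hand": 1.5}, {"dr": [0, 0, 0], "travel": [0, 0, 0], "hand": 1.5}, {"dr": [0, 0, 0], "travel": [0, 0, 0], "hand": 1.5}, {"dr": [0, 0, 0], "travel": [0, 0, 0], "hand": 1.5}, {"dr": [0, 0, 0], "travel": [0, 0, 0], "hand": 1.5}])

```text
time: 5.42
ee_pos: [598.6, 39.8, 216.3]
ee_rot: [-0.006, 1.0, 0.002, -0.005]
ft_force: [0.2, -0.5, -1.0]
gripper_width: 23.4
```

Run:
```python
from h import *
o,r=st()
c=cap('wrist','w3.png');np.savez('w3.npz',**c);w=world(c);x,y,z=np.moveaxis(w,-1,0)
m=(abs(x-523)<45)&(abs(y-42)<115)&(abs(z-66)<4)
p=w[m];print('top',len(p),cv2.minAreaRect(p[:,:2].astype(np.float32)),np.median(p[:,2]))
m=((abs(x-523)<22)&(abs(y-42)<60)&(z<62)&(z>35))
n,l,s,ce=cv2.connectedComponentsWithStats(m.astype(np.uint8));k=1+np.argmax(s[1:,4])
uv=np.argwhere(l==k)[:,::-1];p=np.array([ray(c,u,v,66)[:2] for u,v in uv],np.float32)
print('slit',s[k],cv2.minAreaRect(p),np.median(w[l==k][:,2]))
```

```text
t 5.42 tcp [598.6  39.8 216.3] yaw_y 90.6 z [-0.011  0.004 -1.   ] F [ 0.2 -0.5 -1. ] M [0.1  0.03 0.02] w 23.4 q7 1.43
top 9659 ((524.3623657226562, 41.80323791503906), (77.40460968017578, 230.68019104003906), 1.246830940246582) 66.58799248113274
slit [ 225  111   74   14 1012] ((524.8277587890625, 40.56754684448242), (16.188840866088867, 93.45441436767578), 0.6358128786087036) 46.45764878929734
```

View pics/w3.png

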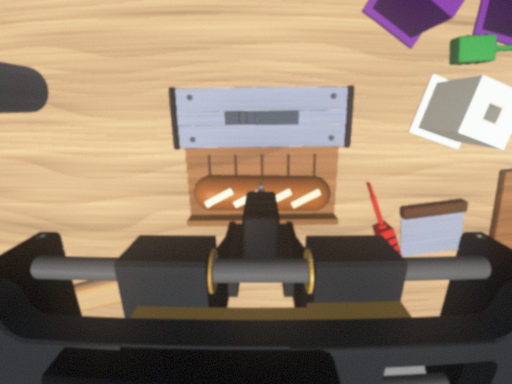

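The slit is at (262,117) px, which measures as (524.7, 41.0) in the world with yaw about 0.9°, size 16x93 mm (given: 17x94). The cam isn't visible. I'll go above the slit's -y end.

>>> play_rows(steps=[{"dr": [0, -0.4, 0], "travel": [2.5, -1, 0], "hand": 1.5}, {"dr": [0, -0.4, 0], "travel": [5, -2, 1], "hand": 1.5}, {"dr": [0, -0.4, 0], "travel": [7.3, -3.1, 2], "hand": 1.5}, {"dr": [0, -0.4, 0], "travel": [7.3, -3.1, 3.5], "hand": 1.5}, {"dr": [0, -0.4, 0], "travel": [7.3, -3.1, 4.8], "hand": 1.5}, {"dr": [0, -0.4, 0], "travel": [7.3, -3.1, 4.8], "hand": 1.5}, {"dr": [0, -0.4, 0], "travel": [7.3, -3.1, 4.8], "hand": 1.5}, {"dr": [0, -0.4, 0], "travel": [7.3, -3.1, 4.8], "hand": 1.5}])

```text
time: 6.13
ee_pos: [526.2, 8.7, 170.0]
ee_rot: [-0.006, 1.0, 0.002, -0.001]
ft_force: [1.2, 0.1, -0.7]
gripper_width: 23.2
```

Run:
```python
from h import *
o,r=st()
print(totool(r,np.array([525.2,8,138])-o['ee_pos']))
c=cap('side');w=world(c)
a=c['img'][150:290,210:320];b=cap('wrist')['img'][30:170,150:370]
cv2.imwrite('pics/s4.png',np.hstack([cv2.resize(a,None,fx=3,fy=3,interpolation=2),cv2.resize(b,None,fx=2,fy=3)])[:,:,::-1])
```

```text
t 6.13 tcp [526.2   8.7 170. ] yaw_y 90.7 z [-0.002  0.004 -1.   ] F [ 1.2  0.1 -0.7] M [ 0.08 -0.05 -0.  ] w 23.2 q7 1.5
[ 0.1  -0.09  3.2 ]
```

View pics/s4.png

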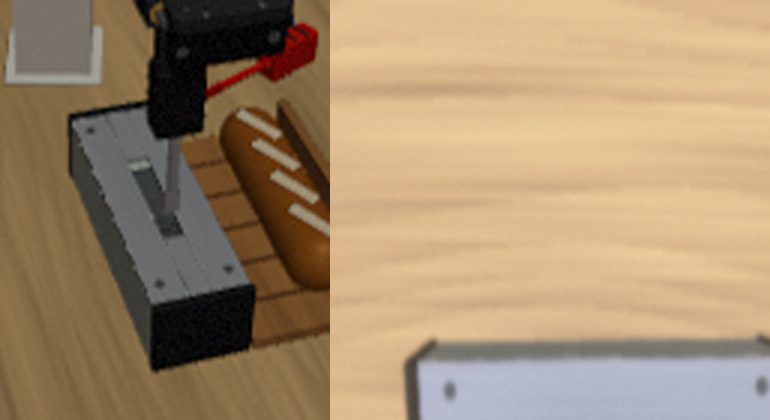

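The blade hangs right over the slit near its -y end. I'll lower it in, down to just above the carriage.

>>> play_rows(steps=[{"dr": [0, 0, 0], "travel": [0.1, -0.1, 0.3], "hand": 1.5}, {"dr": [0, 0, 0], "travel": [0.1, -0.1, 0.8], "hand": 1.5}, {"dr": [0, 0, 0], "travel": [0.1, -0.1, 1.4], "hand": 1.5}, {"dr": [0, 0, 0], "travel": [0.1, -0.1, 2.0], "hand": 1.5}, {"dr": [0, 0, 0], "travel": [0.1, -0.1, 2.5], "hand": 1.5}, {"dr": [0, 0, 0], "travel": [0.1, -0.1, 2.8], "hand": 1.5}, {"dr": [0, 0, 0], "travel": [0.1, -0.1, 2.8], "hand": 1.5}, {"dr": [0, 0, 0], "travel": [0.1, -0.1, 2.8], "hand": 1.5}])

```text
time: 6.9
ee_pos: [525.3, 7.6, 141.9]
ee_rot: [-0.006, 1.0, 0.002, -0.001]
ft_force: [-0.2, -0.6, -0.5]
gripper_width: 23.7
```

>>> play_rows(steps=[{"dr": [0, 0, 0], "travel": [0, 0, 0.1], "hand": 1.5}, {"dr": [0, 0, 0], "travel": [0, 0, 0.2], "hand": 1.5}, {"dr": [0, 0, 0], "travel": [0, 0, 0.3], "hand": 1.5}, {"dr": [0, 0, 0], "travel": [0, 0, 0.4], "hand": 1.5}, {"dr": [0, 0, 0], "travel": [0, 0, 0.4], "hand": 1.5}, {"dr": [0, 0, 0], "travel": [0, 0, 0.4], "hand": 1.5}])

```text
time: 7.4
ee_pos: [525.3, 7.6, 138.0]
ee_rot: [-0.006, 1.0, 0.002, -0.001]
ft_force: [0.1, -0.3, -1.5]
gripper_width: 23.4
```

Run:
```python
from h import *
o,r=st()
```

```text
t 7.4 tcp [525.3   7.6 138. ] yaw_y 90.7 z [-0.002  0.004 -1.   ] F [ 0.1 -0.3 -1.5] M [ 0.11  0.   -0.04] w 23.4 q7 1.5
```

>>> play_rows(steps=[{"dr": [0, 0, 0], "travel": [0, 0, 0.08], "hand": 1.5}, {"dr": [0, 0, 0], "travel": [0, 0, 0.15], "hand": 1.5}, {"dr": [0, 0, 0], "travel": [0, 0, 0.2], "hand": 1.5}, {"dr": [0, 0, 0], "travel": [0, 0, 0.2], "hand": 1.5}, {"dr": [0, 0, 0], "travel": [0, 0, 0.2], "hand": 1.5}])

```text
time: 7.82
ee_pos: [526.4, 7.6, 137.7]
ee_rot: [-0.006, 1.0, 0.002, 0.0]
ft_force: [-1.5, -0.5, 7.0]
gripper_width: 23.2
```

Contact is at TCP z 137.7 (tip at 45 mm as expected), with about 4 N/mm stiffness. Next I feel along +y with a light press.

>>> play_rows(steps=[{"dr": [0, 0, 0], "travel": [0.1, 0.1, 0.2], "hand": 1.5}, {"dr": [0, 0, 0], "travel": [0.1, 0.2, 0.2], "hand": 1.5}, {"dr": [0, 0, 0], "travel": [0.1, 0.3, 0.2], "hand": 1.5}, {"dr": [0, 0, 0], "travel": [0.1, 0.4, 0.2], "hand": 1.5}, {"dr": [0, 0, 0], "travel": [0.1, 0.5, 0.2], "hand": 1.5}, {"dr": [0, 0, 0], "travel": [0.1, 0.6, 0.2], "hand": 1.5}, {"dr": [0, 0, 0], "travel": [0.1, 0.7, 0.2], "hand": 1.5}, {"dr": [0, 0, 0], "travel": [0.1, 0.8, 0.2], "hand": 1.5}])

```text
time: 8.48
ee_pos: [526.5, 11.8, 137.6]
ee_rot: [-0.005, 1.0, -0.001, 0.002]
ft_force: [-0.1, -5.7, 7.6]
gripper_width: 23.2
```

>>> play_rows(steps=[{"dr": [0, 0, 0], "travel": [0.2, 0.4, 0.18], "hand": 1.5}, {"dr": [0, 0, 0], "travel": [0.2, 0.5, 0.18], "hand": 1.5}, {"dr": [0, 0, 0], "travel": [0.2, 0.6, 0.18], "hand": 1.5}, {"dr": [0, 0, 0], "travel": [0.2, 0.7, 0.18], "hand": 1.5}, {"dr": [0, 0, 0], "travel": [0.2, 0.8, 0.18], "hand": 1.5}, {"dr": [0, 0, 0], "travel": [0.2, 0.9, 0.18], "hand": 1.5}, {"dr": [0, 0, 0], "travel": [0.2, 1.0, 0.18], "hand": 1.5}, {"dr": [0, 0, 0], "travel": [0.2, 1.1, 0.18], "hand": 1.5}])

```text
time: 9.15
ee_pos: [525.8, 19.4, 137.6]
ee_rot: [-0.004, 1.0, -0.003, 0.004]
ft_force: [-0.3, -4.8, 6.9]
gripper_width: 23.4
```

Run:
```python
from h import *
o,r=st(); print('tip',(o['ee_pos']+92.7*r[:,2]).round(1))
```

```text
t 9.15 tcp [525.8  19.4 137.6] yaw_y 90.5 z [ 0.007 -0.006 -1.   ] F [-0.3 -4.8  6.9] M [-1.63  0.01  0.01] w 23.4 q7 1.46
tip [526.5  18.9  44.9]
```

>>> play_rows(steps=[{"dr": [-0.6, 0.5, 0], "travel": [0.15, 0.3, 0.18], "hand": 1.5}, {"dr": [-0.6, 0.5, 0], "travel": [0.15, 0.4, 0.18], "hand": 1.5}, {"dr": [-0.6, 0.5, 0], "travel": [0.15, 0.5, 0.18], "hand": 1.5}, {"dr": [-0.6, 0.5, 0], "travel": [0.15, 0.6, 0.18], "hand": 1.5}, {"dr": [-0.6, 0.5, 0], "travel": [0.15, 0.7, 0.18], "hand": 1.5}, {"dr": [-0.6, 0.5, 0], "travel": [0.15, 0.8, 0.18], "hand": 1.5}, {"dr": [-0.6, 0.5, 0], "travel": [0.15, 0.9, 0.18], "hand": 1.5}, {"dr": [-0.6, 0.5, 0], "travel": [0.15, 1.0, 0.18], "hand": 1.5}])

```text
time: 9.82
ee_pos: [524.8, 26.5, 136.1]
ee_rot: [-0.004, 1.0, 0.0, -0.0]
ft_force: [0.4, -7.3, 3.1]
gripper_width: 23.3
```

Run:
```python
from h import *
o,r=st(); print('tip',(o['ee_pos']+92.7*r[:,2]).round(1))
```

```text
t 9.82 tcp [524.8  26.5 136.1] yaw_y 90.4 z [-0.001  0.    -1.   ] F [ 0.4 -7.3  3.1] M [-2.43 -0.29  0.02] w 23.3 q7 1.46
tip [524.7  26.5  43.4]
```

The z reading fell 1.5 mm and the lateral force rose, so the blade has likely caught the slot. I'll press straight down.

>>> play_rows(steps=[{"dr": [0, 0, 0], "travel": [0, 0.05, 0.2], "hand": 1.5}, {"dr": [0, 0, 0], "travel": [0, 0.05, 0.4], "hand": 1.5}, {"dr": [0, 0, 0], "travel": [0, 0.05, 0.6], "hand": 1.5}, {"dr": [0, 0, 0], "travel": [0, 0, 0.7], "hand": 1.5}, {"dr": [0, 0, 0], "travel": [0, 0, 0.75], "hand": 1.5}, {"dr": [0, 0, 0], "travel": [0, 0, 0.75], "hand": 1.5}])

```text
time: 10.32
ee_pos: [525.5, 26.0, 129.7]
ee_rot: [-0.004, 1.0, -0.0, 0.001]
ft_force: [0.3, -4.6, 7.9]
gripper_width: 23.4
```

Run:
```python
from h import *
o,r=st(); print('tip',(o['ee_pos']+92.7*r[:,2]).round(1))
```

```text
t 10.32 tcp [525.5  26.  129.7] yaw_y 90.4 z [ 0.001 -0.001 -1.   ] F [ 0.3 -4.6  7.9] M [-1.51  0.19 -0.01] w 23.4 q7 1.45
tip [525.6  25.9  37. ]
```

The tip is at 37 mm, the slot's floor. Now I turn clockwise.

>>> play_rows(steps=[{"dr": [0, 0, 4], "travel": [0.03, -0.1, 0.05], "hand": 1.5}, {"dr": [0, 0, 10], "travel": [0.05, -0.1, 0.05], "hand": 1.5}, {"dr": [0, 0, 16], "travel": [0.05, -0.1, 0.05], "hand": 1.5}, {"dr": [0, 0, 22], "travel": [0.05, -0.1, 0.05], "hand": 1.5}, {"dr": [0, 0, 28], "travel": [0.05, -0.1, 0.05], "hand": 1.5}, {"dr": [0, 0, 34], "travel": [0.05, -0.1, 0.05], "hand": 1.5}, {"dr": [0, 0, 40], "travel": [0.05, -0.1, 0.05], "hand": 1.5}, {"dr": [0, 0, 40], "travel": [0.05, -0.1, 0.05], "hand": 1.5}])

```text
time: 10.98
ee_pos: [524.8, 25.3, 129.7]
ee_rot: [0.34, 0.94, -0.0, 0.0]
ft_force: [-0.7, -3.4, 6.3]
gripper_width: 23.6
```

Run:
```python
from h import *
o,r=st(); print('tip',(o['ee_pos']+92.7*r[:,2]).round(1)); print(r.T.round(3))
```

```text
t 10.98 tcp [524.8  25.3 129.7] yaw_y 50.2 z [ 0.001 -0.001 -1.   ] F [-0.7 -3.4  6.3] M [-1.22  0.46  0.08] w 23.6 q7 0.76
tip [524.8  25.2  37. ]
[[-0.768  0.64  -0.001]
 [ 0.64   0.768 -0.   ]
 [ 0.001 -0.001 -1.   ]]
```

>>> play_rows(steps=[{"dr": [0, 0, 5], "travel": [0, 0, 0.07], "hand": 1.5}, {"dr": [0, 0, 11], "travel": [0, 0, 0.07], "hand": 1.5}, {"dr": [0, 0, 17], "travel": [0, 0, 0.07], "hand": 1.5}, {"dr": [0, 0, 23], "travel": [0, 0, 0.07], "hand": 1.5}, {"dr": [0, 0, 29], "travel": [0, 0, 0.07], "hand": 1.5}, {"dr": [0, 0, 35], "travel": [0, 0, 0.07], "hand": 1.5}, {"dr": [0, 0, 41], "travel": [0, 0, 0.07], "hand": 1.5}, {"dr": [0, 0, 45], "travel": [0, 0, 0.07], "hand": 1.5}])

```text
time: 11.65
ee_pos: [525.2, 26.2, 129.7]
ee_rot: [0.676, 0.737, 0.001, 0.0]
ft_force: [-0.8, -3.3, 5.6]
gripper_width: 23.2
```

>>> play_rows(steps=[{"dr": [0, 0, 4], "travel": [0, 0, 0.07], "hand": 1.5}, {"dr": [0, 0, 8], "travel": [0, 0, 0.07], "hand": 1.5}, {"dr": [0, 0, 12], "travel": [0, 0, 0.07], "hand": 1.5}, {"dr": [0, 0, 15], "travel": [0, 0, 0.07], "hand": 1.5}, {"dr": [0, 0, 15], "travel": [0, 0, 0.07], "hand": 1.5}])

```text
time: 12.07
ee_pos: [525.8, 26.7, 129.7]
ee_rot: [0.767, 0.642, 0.001, 0.001]
ft_force: [0.3, -3.4, 5.5]
gripper_width: 23.3
```

Run:
```python
from h import *
o,r=st(); print('tip',(o['ee_pos']+92.7*r[:,2]).round(1)); print(r.T.round(3))
```

```text
t 12.07 tcp [525.8  26.7 129.7] yaw_y -10.1 z [ 0.003  0.001 -1.   ] F [ 0.3 -3.4  5.5] M [-1.17  0.08  0.06] w 23.3 q7 -0.29
tip [526.   26.8  37. ]
[[ 0.176  0.984  0.001]
 [ 0.984 -0.176  0.003]
 [ 0.003  0.001 -1.   ]]
```

>>> play_rows(steps=[{"dr": [0, 0, 2], "travel": [-0.07, -0.07, 0.07], "hand": 1.5}, {"dr": [0, 0, 4], "travel": [-0.07, -0.07, 0.07], "hand": 1.5}, {"dr": [0, 0, 6], "travel": [-0.07, -0.07, 0.07], "hand": 1.5}, {"dr": [0, 0, 6], "travel": [-0.07, -0.07, 0.07], "hand": 1.5}, {"dr": [0, 0, 6], "travel": [-0.07, -0.07, 0.07], "hand": 1.5}, {"dr": [0, 0, 6], "travel": [-0.07, -0.07, 0.07], "hand": 1.5}])

```text
time: 12.57
ee_pos: [525.7, 26.6, 129.7]
ee_rot: [0.799, 0.601, 0.002, 0.001]
ft_force: [-0.5, -3.7, 5.5]
gripper_width: 23.2
```

Run:
```python
from h import *
o,r=st(); print('tip',(o['ee_pos']+92.7*r[:,2]).round(1))
```

```text
t 12.57 tcp [525.7  26.6 129.7] yaw_y -16.1 z [ 0.005  0.001 -1.   ] F [-0.5 -3.7  5.5] M [-1.16 -0.1   0.12] w 23.2 q7 -0.39
tip [526.2  26.7  37. ]
```

>>> play_rows(steps=[{"dr": [0, -0.3, 3], "travel": [0, -0.05, 0.07], "hand": 1.5}, {"dr": [0, -0.3, 6], "travel": [0, -0.05, 0.07], "hand": 1.5}, {"dr": [0, -0.3, 8], "travel": [0, -0.05, 0.07], "hand": 1.5}, {"dr": [0, -0.3, 8], "travel": [0, -0.05, 0.07], "hand": 1.5}, {"dr": [0, -0.3, 8], "travel": [0, -0.05, 0.07], "hand": 1.5}, {"dr": [0, -0.3, 8], "travel": [0, -0.05, 0.07], "hand": 1.5}])

```text
time: 13.07
ee_pos: [526.0, 27.2, 129.7]
ee_rot: [0.838, 0.545, 0.001, 0.003]
ft_force: [0.3, -3.6, 4.5]
gripper_width: 23.4
```

Run:
```python
from h import *
for i in range(3):
    o,r=st();
    if i<1: c=cap('side','s5.png'); c2=cap('wrist')
a=c['img'][90:290,190:330];b=c2['img'][60:310,130:400]
cv2.imwrite('pics/s5.png',np.hstack([cv2.resize(a,(350,500),interpolation=2),cv2.resize(b,(440,500))])[:,:,::-1])
```

```text
t 13.07 tcp [526.   27.2 129.7] yaw_y -23.9 z [ 0.005 -0.003 -1.   ] F [ 0.3 -3.6  4.5] M [-1.19 -0.09  0.21] w 23.4 q7 -0.54
t 13.17 tcp [526.   27.2 129.7] yaw_y -23.9 z [ 0.005 -0.003 -1.   ] F [ 0.2 -3.5  6. ] M [-1.21 -0.18  0.17] w 22.9 q7 -0.54
t 13.17 tcp [526.   27.2 129.7] yaw_y -23.9 z [ 0.005 -0.003 -1.   ] F [ 0.2 -3.5  6. ] M [-1.21 -0.18  0.17] w 22.9 q7 -0.54
```

View pics/s5.png

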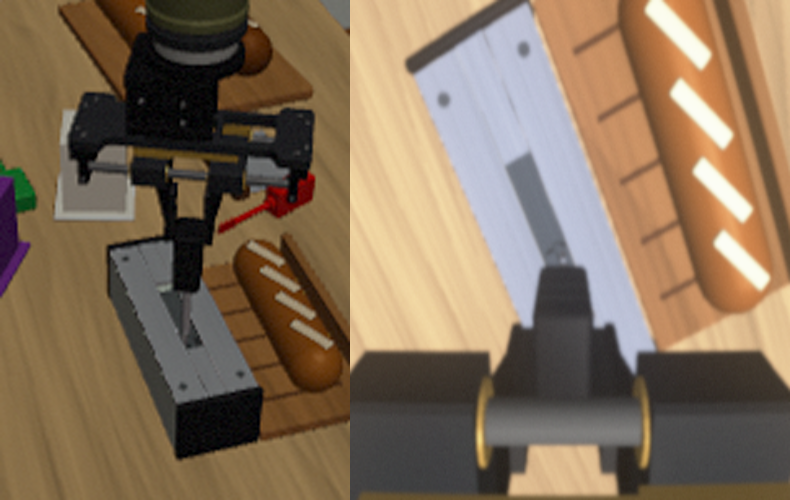

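Mz rose steadily from 0.06 (drag) to about 0.2 N m while the key turned some 115°, so the cam is on its stop. I'll undo the wind-up a little, staying within the slot's play, and lift out.

>>> play_rows(steps=[{"dr": [0, 0, -3], "travel": [0, 0, 0], "hand": 1.5}, {"dr": [0, 0, -6], "travel": [0, 0, -0.1], "hand": 1.5}, {"dr": [0, 0, -8], "travel": [-0.05, -0.07, -0.5], "hand": 1.5}, {"dr": [0, 0, -8], "travel": [-0.05, -0.1, -1.2], "hand": 1.5}, {"dr": [0, 0, -8], "travel": [-0.05, -0.1, -2], "hand": 1.5}, {"dr": [0, 0, -8], "travel": [-0.05, -0.1, -3], "hand": 1.5}, {"dr": [0, 0, -8], "travel": [-0.05, -0.1, -4.5], "hand": 1.5}, {"dr": [0, 0, -8], "travel": [-0.05, -0.1, -6], "hand": 1.5}])

```text
time: 13.83
ee_pos: [524.2, 28.8, 191.2]
ee_rot: [0.798, 0.602, 0.001, 0.002]
ft_force: [-0.4, -0.0, -0.8]
gripper_width: 23.3
```

>>> play_rows(steps=[{"dr": [0, 0, 0], "travel": [0, 0, -1], "hand": 1.5}, {"dr": [0, 0, 0], "travel": [0, 0, -2.5], "hand": 1.5}, {"dr": [0, 0, 0], "travel": [0, 0, -4], "hand": 1.5}, {"dr": [0, 0, 0], "travel": [0, 0, -4.5], "hand": 1.5}, {"dr": [0, 0, 0], "travel": [0, 0, -4.5], "hand": 1.5}, {"dr": [0, 0, 0], "travel": [0, 0, -4.5], "hand": 1.5}, {"dr": [0, 0, 0], "travel": [0, 0, -4.5], "hand": 1.5}])

```text
time: 14.42
ee_pos: [523.4, 29.0, 235.3]
ee_rot: [0.798, 0.602, 0.001, 0.001]
ft_force: [0.1, 0.3, -1.1]
gripper_width: 23.1
```

Run:
```python
from h import *
o,r=st(); print(r.T.round(3))
print(totool(r,np.array([512,250,o['ee_pos'][2]])-o['ee_pos']))
for n in ['side','scene']:
    c=cap(n,n+'6.png');w=world(c);x,y,z=np.moveaxis(w,-1,0);t=o['ee_pos']
    # shaft/blade points below the fingers
    q=(np.hypot(x-t[0],y-t[1])<30)&(z<t[2]-22)&(z>t[2]-100)
    for a,b in [(25,45),(45,65),(70,92)]:
        p=w[q&(z<t[2]-a)&(z>t[2]-b)]
        print(n,len(p),(np.median(p,0)-t).round(1) if len(p) else '')
c=dict(np.load('w1.npz'));w=world(c);im=c['img'].astype(int);q=(im[...,1]>90)&(im[...,0]<70);print('green',np.nanmedian(w[q],0),np.nanmax(w[q],0))
q=(im[...,0]>70)&(im[...,1]<60)&(im[...,2]>90);print('purple',np.nanmax(w[q],0),np.nanmin(w[q],0))
```

```text
t 14.42 tcp [523.4  29.  235.3] yaw_y -15.9 z [ 0.003 -0.001 -1.   ] F [ 0.1  0.3 -1.1] M [0.01 0.03 0.05] w 23.1 q7 -0.39
[[ 0.274  0.962 -0.001]
 [ 0.962 -0.274  0.003]
 [ 0.003 -0.001 -1.   ]]
[20.94 -7.15 -0.04]
side 30 [ -1.   -2.5 -34.9]
side 29 [ -1.   -3.  -55.5]
side 14 [ -2.1  -5.9 -81.2]
scene 10 [ -0.5   3.1 -38. ]
scene 12 [  0.4   3.6 -55.6]
scene 8 [ -0.8   4.9 -80.3]
green [468.8648009  435.50181591 114.12942827] [479.17471585 435.99303866 126.22097346]
purple [403.46332521 426.13226159  96.90856955] [328.56996592 226.17311001  11.56603381]
```

>>> play_rows(steps=[{"dr": [0, 0, 0], "travel": [2, -0.65, 0], "hand": 1.5}, {"dr": [0, 0, 0], "travel": [5.5, -1.8, 0], "hand": 1.5}, {"dr": [0, 0, 0], "travel": [9.3, -3.05, 0], "hand": 1.5}, {"dr": [0, 0, 0], "travel": [13.1, -4.3, 0], "hand": 1.5}, {"dr": [0, 0, 0], "travel": [16.9, -5.55, 0], "hand": 1.5}, {"dr": [0, 0, 0], "travel": [20.7, -6.8, 0], "hand": 1.5}, {"dr": [0, 0, 0], "travel": [24.5, -8.05, 0], "hand": 1.5}, {"dr": [0, 0, 0], "travel": [27.5, -9, 0], "hand": 1.5}])

```text
time: 15.18
ee_pos: [510.7, 321.6, 233.8]
ee_rot: [0.797, 0.603, 0.0, 0.0]
ft_force: [0.5, -0.0, -0.8]
gripper_width: 23.4
```

>>> play_rows(steps=[{"dr": [0, 0, 0], "travel": [0, 0, 0], "hand": 1.5}, {"dr": [0, 0, 0], "travel": [0, 0, 0], "hand": 1.5}, {"dr": [0, 0, 0], "travel": [0, 0, 0], "hand": 1.5}, {"dr": [0, 0, 0], "travel": [0, 0, 0], "hand": 1.5}, {"dr": [0, 0, 0], "travel": [0, 0, 0], "hand": 1.5}])

```text
time: 15.6
ee_pos: [511.5, 319.5, 233.7]
ee_rot: [0.798, 0.602, -0.0, 0.001]
ft_force: [0.5, 0.0, -0.8]
gripper_width: 23.4
```

Run:
```python
from h import *
o,r=st()
print(totool(r,np.array([511.9,323,o['ee_pos'][2]])-o['ee_pos']))
```

```text
t 15.6 tcp [511.5 319.5 233.7] yaw_y -16.0 z [ 0.001 -0.002 -1.   ] F [ 0.5  0.  -0.8] M [-0.    0.02  0.03] w 23.4 q7 -0.95
[ 0.35 -0.06 -0.  ]
```

>>> play_rows(steps=[{"dr": [0, 0, 0], "travel": [0.4, -0.07, 0.5], "hand": 1.5}, {"dr": [0, 0, 0], "travel": [0.4, -0.07, 1.5], "hand": 1.5}, {"dr": [0, 0, 0], "travel": [0.4, -0.07, 2.5], "hand": 1.5}, {"dr": [0, 0, 0], "travel": [0.4, -0.07, 3.5], "hand": 1.5}, {"dr": [0, 0, 0], "travel": [0.4, -0.07, 3.5], "hand": 1.5}, {"dr": [0, 0, 0], "travel": [0.4, -0.07, 3.5], "hand": 1.5}, {"dr": [0, 0, 0], "travel": [0.4, -0.07, 3.5], "hand": 1.5}])

```text
time: 16.18
ee_pos: [512.0, 323.5, 198.7]
ee_rot: [0.798, 0.602, -0.0, 0.001]
ft_force: [-0.1, -0.2, -1.9]
gripper_width: 23.4
```

Run:
```python
from h import *
o,r=st()
a=cap('side')['img'][80:190,170:290];b=cap('scene')['img'][205:305,260:360]
cv2.imwrite('pics/s7.png',np.hstack([cv2.resize(a,(390,400),interpolation=2),cv2.resize(b,(400,400),interpolation=2)])[:,:,::-1])
```

```text
t 16.18 tcp [512.  323.5 198.7] yaw_y -16.0 z [ 0.001 -0.002 -1.   ] F [-0.1 -0.2 -1.9] M [-0.05  0.04  0.01] w 23.4 q7 -0.96
```

View pics/s7.png

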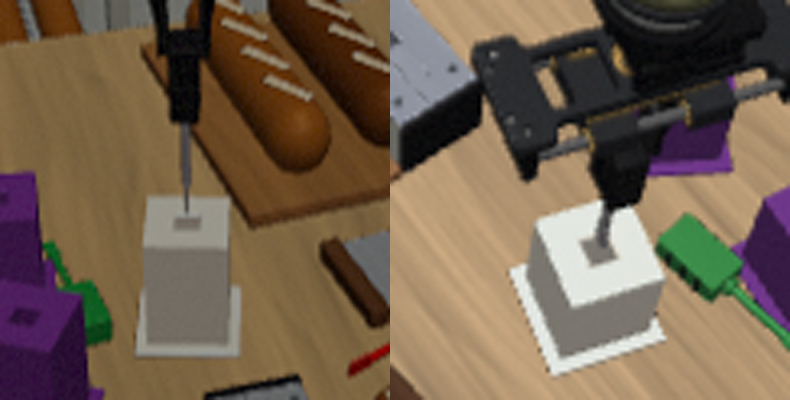

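The blade hangs over the hole in both views (the hole is at (187,222) in the left crop and (600,250) in the right). I'll lower it.

>>> play_rows(steps=[{"dr": [0, 0, 0], "travel": [0, 0, 0.8], "hand": 1.5}, {"dr": [0, 0, 0], "travel": [0, 0, 1.6], "hand": 1.5}, {"dr": [0, 0, 0], "travel": [0, 0, 2.4], "hand": 1.5}, {"dr": [0, 0, 0], "travel": [0, 0, 3.2], "hand": 1.5}, {"dr": [0, 0, 0], "travel": [0, 0, 4.0], "hand": 1.5}, {"dr": [0, 0, 0], "travel": [0, 0, 4.8], "hand": 1.5}, {"dr": [0, 0, 0], "travel": [0, 0, 5.5], "hand": 1.5}, {"dr": [0, 0, 0], "travel": [0, 0, 5.5], "hand": 1.5}])

```text
time: 16.95
ee_pos: [511.4, 322.9, 142.1]
ee_rot: [0.798, 0.602, -0.001, 0.001]
ft_force: [0.4, -0.6, -1.1]
gripper_width: 23.5
```

>>> play_rows(steps=[{"dr": [0, 0, 0], "travel": [0, 0, 0.7], "hand": 1.5}, {"dr": [0, 0, 0], "travel": [0, 0, 1.4], "hand": 1.5}, {"dr": [0, 0, 0], "travel": [0, 0, 2.1], "hand": 1.5}, {"dr": [0, 0, 0], "travel": [0, 0, 2.8], "hand": 1.5}, {"dr": [0, 0, 0], "travel": [0, 0, 3.2], "hand": 1.5}, {"dr": [0, 0, 0], "travel": [0, 0, 3.4], "hand": 1.5}, {"dr": [0, 0, 0], "travel": [0, 0, 3.4], "hand": 1.5}, {"dr": [0, 0, 0], "travel": [0, 0, 3.4], "hand": 1.5}])

```text
time: 17.62
ee_pos: [511.5, 323.0, 108.2]
ee_rot: [0.798, 0.602, -0.001, 0.001]
ft_force: [-0.4, -0.4, -1.1]
gripper_width: 23.5
```

Run:
```python
from h import *
o,r=st()
```

```text
t 17.62 tcp [511.5 323.  108.2] yaw_y -15.9 z [-0.    -0.002 -1.   ] F [-0.4 -0.4 -1.1] M [ 0.02  0.03 -0.02] w 23.5 q7 -0.98
```

>>> play_rows(steps=[{"dr": [0, 0, 0], "travel": [0, 0, 0.03], "hand": 2.4}, {"dr": [0, 0, 0], "travel": [0, 0, 0.03], "hand": 6}, {"dr": [0, 0, 0], "travel": [0, 0, 0], "hand": 6}, {"dr": [0, 0, 0], "travel": [0, 0, 0], "hand": 6}, {"dr": [0, 0, 0], "travel": [0, 0, 0], "hand": 6}, {"dr": [0, 0, 0], "travel": [0, 0, 0], "hand": 6}, {"dr": [0, 0, 0], "travel": [0, 0, 0], "hand": 6}, {"dr": [0, 0, 0], "travel": [0, 0, 0], "hand": 6}])

```text
time: 18.28
ee_pos: [511.5, 323.0, 108.2]
ee_rot: [0.798, 0.602, -0.001, 0.001]
ft_force: [-0.3, 0.1, -0.3]
gripper_width: 57.9
```

>>> play_rows(steps=[{"dr": [0, 0, 0], "travel": [0, 0, -1], "hand": 6}, {"dr": [0, 0, 0], "travel": [0, 0, -3], "hand": 6}, {"dr": [0, 0, 0], "travel": [0, 0, -6], "hand": 6}, {"dr": [0, 0, 0], "travel": [0, 0, -9], "hand": 6}, {"dr": [0, 0, 0], "travel": [0, 0, -12], "hand": 6}, {"dr": [0, 0, 0], "travel": [0, 0, -15], "hand": 6}, {"dr": [0, 0, 0], "travel": [0, 0, -15], "hand": 6}, {"dr": [0, 0, 0], "travel": [0, 0, -15], "hand": 6}])

```text
time: 18.95
ee_pos: [512.6, 324.3, 261.4]
ee_rot: [0.798, 0.602, 0.002, 0.001]
ft_force: [-0.0, 0.3, -0.6]
gripper_width: 59.9
```

Run:
```python
from h import *
o,r=st()
cs=[cap('wrist'),cap('side'),cap('scene')]
for n,c in zip('wrist side scene'.split(),cs):
    w=world(c);x,y,z=np.moveaxis(w,-1,0);q=(np.hypot(x-512,y-323)<30)&(abs(z-154)<6);p=w[q]
    print(n,len(p),p.mean(0).round(1) if len(p) else '',np.median(p[:,2]) if len(p) else '',cv2.minAreaRect(p[:,:2].astype(np.float32)) if len(p) else '')
# the moved-nothing check: pixel change vs start
c0=dict(np.load('scene0.npz'));d=np.abs(c0['img'].astype(int)-cs[2]['img']).max(2)
for nm,(u,v) in {'loaf':(223,227),'scraper':(259,316)}.items(): print(nm,d[v-12:v+12,u-12:u+12].mean())
a=cs[0]['img'];b=cs[1]['img'][80:300,170:340]
cv2.imwrite('pics/s8.png',np.hstack([cv2.resize(a,(450,338)),cv2.resize(b,(261,338),interpolation=2)])[:,:,::-1])
```

```text
t 18.95 tcp [512.6 324.3 261.4] yaw_y -15.9 z [ 0.004  0.    -1.   ] F [-0.   0.3 -0.6] M [0.   0.02 0.04] w 59.9 q7 -0.95
wrist 588 [511.9 322.8 154.3] 154.4130485722604 ((511.541748046875, 321.92596435546875), (36.40110778808594, 23.08076286315918), 74.38995361328125)
side 73 [510.7 318.5 152.7] 153.08489937899822 ((510.8869323730469, 319.89501953125), (37.303585052490234, 23.926515579223633), 76.27204895019531)
scene 115 [510.9 325.7 153.5] 153.62302697660493 ((509.8102722167969, 324.36834716796875), (38.27987289428711, 24.441404342651367), 71.32523345947266)
loaf 2.2239583333333335
scraper 2.3368055555555554
```

View pics/s8.png

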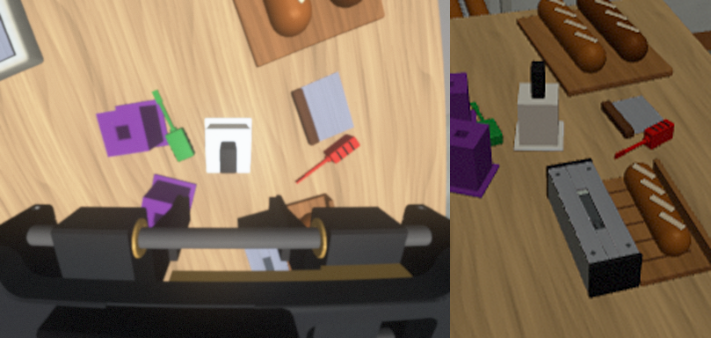

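The key stands with its top at about 153.5 mm, upright and centred. The hand is clear and the bystanders are unmoved. The handle lies at 74°, square to the jaws, so it did not slip while turning. Handing in.

```bash
python3 -c "
from h import *
print(bot.finish_job())"
```

```text
the job is handed in; nothing more can be done
None
```

The stop is locked as far as my readings show, and the key is back in its white holder with the gripper clear. I handed the job in at about 19 s of the 72 s allowed, and no verdict was reported.

- **Finding the slot:** I slid the blade along inside the slit with about 7 N of press. It dropped at about 15 mm on the -y side of the slit's middle, and the tip came to rest at z = 37 mm, the slot's floor.
- **Locking:** I turned the key about 114° clockwise with the tip staying at 37 mm. The turning moment rose from about 0.06 to 0.2 N m, which fits the cam being on its stop. I could not see the cam's angle directly, so this rests on the moment, the angle turned and the key not having slipped in the jaws.
- **Key back in the holder:** its top reads about 153–154 mm (153 expected) and it stands within about 2 mm of the hole's axis in the wrist view. The scene and side cameras differ by up to 4–5 mm because each sees a different face of the handle.
- **Bystanders:** the loaf and the scraper look unchanged from the first picture. I did not re-measure the shaker, but the arm never went near it.

On the first approach to the key the arm overshot by about 8–10 mm, because that call began while it was still moving. I corrected this before gripping.

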